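# Centre the tippy sauce flask on the kitchen scale and tare it

### The arm

A 7-joint arm with a two-finger parallel gripper is mounted at the origin on the work surface. World frame = base frame: x ahead of the robot, y to its left, z up, the work surface at z = 0. Lengths are in m, angles in rad, forces in N, time in s.
With the tool pointing down it reaches from about 0.425 to 0.925 m from the base axis. Payload 6.8 kg.
Tool frame: the origin (TCP) lies midway between the tips of the shut fingers; the grasp point (between the pads) lies 19 mm behind it; z points along the fingers, y is the direction in which the jaws open and shut (so a half turn about z gives the same grasp; the last joint's range is limited). The gripper opens to 85 mm and grips with 20 to 120 N. Pads are 22 mm wide; open, the fingers measure 114 mm over their backs; the gripper's body (76 mm by 85 mm) begins 54 mm behind the grasp point. The pads swing forward as they close: fully open they stand 13 mm farther back than shut.
Start: joints at [-1.378, 0.477, 0.022, 1.555, -0.011, 1.109, -0.083], TCP at [0.2, 0.645, 0.231] pointing down, gripper open.
Joint ranges: [-2.96, 2.96], [-0.34, 2.1], [-1.41, 1.46], [0.24, 2.44], [-1.37, 4.51], [0.17, 1.92], [-2.96, 2.96]. Speed limits (rad/s): [2.39, 2.39, 3.14, 3.14, 3.14, 3.14, 3.14].

### API

Orientations are given as [roll, pitch, yaw] about the fixed x, y, z axes, in that order (R = Rz(yaw) Ry(pitch) Rx(roll)).
In Python, from bench import arm gives the robot as it stands.
- The arm moves only by the tool send_rows, never from a script. Its arguments are lists of equal length, an entry for each row: "delta_pos": the shift along the world's x, y, z in mm, a list of three; "turn": the turn about the world's z in degrees; "claw": the opening, from 0 (shut) to 1 (fully open). A call has 1 to 20 rows; each row is the pose to reach, as a shift and turn from the pose commanded when the call began; what a row does not reach only later rows make up. A row lasts 1/12 s, in which the tool goes at most 41.7 mm and 7.16 degrees, less where a joint would pass 70% of its speed; a pose out of reach is approached as far as the arm can. A call with a gripper value outside its range is refused whole. The fingers move at their own pace and stop on an object; "squeeze" is the grip in N (left out, the last holds). Time passes only in rows, so rows that repeat a pose let the fingers close. It gives the time, the measured TCP pose, the force and the opening at its end, in the units of the state.
- arm.sense(): the state, without advancing time (a new reading comes with each control period).
- arm.snapshot(name): name is "scene" or "side" or "wrist"; returns (picture, depth): 400x640x3 uint8, red, green, blue; 400x640 float32, m along the optical axis (not along the pixel's ray), 0 where there is no reading.
- arm.camera_model(name): a dict with "camera_matrix" (3x3 intrinsics, pixels), "world_to_cam" (4x4, takes a point from world to camera coordinates). Camera axes: x right, y down, z forward; pixel columns grow to the right and rows downward; lengths in m; the calibration is good to about 2 mm. The wrist camera is an equidistant fisheye: a pixel r from the principal point sees the ray r / f radians off the axis. A picture is of the moment at which its call begins: read the wrist's pose just before it. camera_model takes no time and is no camera call; for the wrist camera it gives the pose at the moment of the call.
- arm.sign_off(): hands the job in, once; it reports no verdict.
The state is a dict: "clock": time; "joint_pos": joint angles; "joint_velocities": joint speeds; "joint_efforts": joint torques, N m; "tool_pos": TCP position; "tcp_rot": TCP orientation; "force": force on the tool from outside, world axes, zero at the start; "torque": the same for the moment, N m; "grip_width": finger opening in m.
Only numpy, scipy, OpenCV 4.12 (cv2) and the standard library are available. Lean on these libraries where they do the work, as an engineer would, in place of code of your own. Each camera call takes 0.05 s, during which the arm holds its last target.

### The job

Dressing is to be weighed straight into the soy sauce flask, but the empty flask was put down off-centre on the kitchen scale's small round platform: nudge it to the middle with light fingertip taps. It is tippy on its narrow foot, so don't topple it or knock it off the platform, and don't grip or lift it. Once it stands still there by itself, press the scale's tare button right down and let go; leave the rice bowl, the measuring cup, the chopstick rest and the lids in their rack alone.

Things in the scene. Friction and masses are not known exactly. Their poses are not given: they have to be found in the camera images.
- flask: White ceramic soy sauce flask without a stopper, empty, loose, about 0.17 kg, 84 mm high, round. Foot 34 mm across, belly 60 mm across at 40 mm up, neck 27 mm across at 65 to 80 mm up, lip 32 mm across at the top. Origin: centre of the foot's underside; z up along its axis. It stands on the steel platform, 18 to 32 mm off the middle at the start.
- belly (a point): Point on the flask's axis 40 mm above its underside, at the height of its belly (the widest part, 60 mm across). The foot slides on the steel with friction about 0.35, so a push takes about 0.6 N; over 10 N is too rough. Pushed slowly at the belly or lower it slides upright; pushed at the neck or lip it tips over.
- scale: Flat grey kitchen scale, fixed to the counter by its grippy feet: housing 215 mm (along its x) by 165 mm (along its y), its top 21 mm above the counter. Origin: centre of its underside, on the counter; z up. Its -x end is the front, with the flat dark display and the tare button; the round steel platform is towards the +x end.
- platform (a point): Centre of the top face of the scale's round steel platform: a flat disc 96 mm across without a rim, 5 mm thick, its top face 34 mm above the counter and 13 mm above the housing. It lies on the scale's long middle line, 35 mm from the scale's centre towards +x. Axes as the scale's.
- tare (a joint): Travel of the tare button in m: 0 up, 0.0035 fully down. Spring return; moves straight down; about 0.9 N starts it and 3 N takes it fully down. 2.3 mm or more counts as pressed.
- tare_top (a point): Centre of the top of the tare button: a round white button 22 mm across, the only one on the scale, standing 5 mm above the housing (26 mm above the counter), on the front apron 83 mm towards -x and 48 mm towards -y from the scale's centre.
- bowl: Empty white ceramic rice bowl, loose, 114 mm across at the rim and 60 mm high. Origin: centre of its underside. Stands on the counter beside the scale, 20 to 38 cm from its centre. Leave it alone.
- cup: Steel measuring cup, loose, 72 mm across and 46 mm high, with a flat handle along its +x out to 106 mm from its centre. Origin: centre of its underside. Stands on the counter beside the scale, 20 to 38 cm from its centre. Leave it alone.
- rest: Dark wooden chopstick rest, loose, 58 x 20 x 16 mm, long side along its x. Origin: centre of its underside. Lies on the counter beside the scale, 20 to 38 cm from its centre. Leave it alone.
- rack: Stainless lid rack, fixed, 150 mm (its x) by 90 mm (its y), 78 mm high, with four wire loops that make three slots across its x. Origin: centre of its underside. Stands on the counter to the right (-y) of the scale. Leave it alone.
- lid0: Bento lid standing upright in the rack's -x slot, 165 mm long, 108 mm high, 13 mm thick (thickness along its x). Origin: middle of its lower edge, 14 mm above the counter. Leave it alone.
- lid1: Bento lid standing upright in the rack's middle slot, 148 mm long, 96 mm high, 13 mm thick. Origin: middle of its lower edge. Leave it alone.
- lid2: Bento lid standing upright in the rack's +x slot, 130 mm long, 86 mm high, 13 mm thick. Origin: middle of its lower edge. Leave it alone.
Mind the look-alikes: they are no part of the job. Leave any black or pink look-alike of the flask alone.

How it is judged:
By the outcome, as a careful person would: the job done as asked, in the order asked, and still so for the second after the job is handed in, with the robot touching nothing.
It also fails if it takes over 54 s, if anything falls off the work surface, if the arm or the gripper's body presses on something with over 40 N, if the wrist force passes 120 N, or if a joint passes its speed limit or range.

## Working session

There is one attempt and no reset: what is moved stays moved. The work goes in short steps, Python scripts to look and compute and a tool call to move; the robot and the scene stay as the last step left them, time stands still between calls to the robot, and variables do not carry over. Pictures are saved under pics/ and viewed, and the job is handed in when it is done.

Besides the shell and the picture viewer there is one more tool, called by a JSON object that holds its "name" and its "arguments". send_rows: Moves the arm, as the interface text tells. Its arguments: {"type":"object","properties":{"delta_pos":{"type":"array","items":{"type":"array","items":{"type":"number"}}},"turn":{"type":"array","items":{"type":"number"}},"claw":{"type":"array","items":{"type":"number"}},"squeeze":{"type":"number"}},"required":["delta_pos","turn","claw"]}

```bash
mkdir -p pics; ls; python3 - <<'E'
from bench import arm
import cv2,numpy as np
s=arm.sense();print(s)
for n in ("scene","side"):
    p,d=arm.snapshot(n);np.savez(f"pics/{n}0.npz",p=p,d=d)
    cv2.imwrite(f"pics/{n}0.png",p[:,:,::-1]);m=arm.camera_model(n);print(n,m)
E
```

```text
pics
{'clock': 0.0, 'joint_pos': array([-1.3780888 ,  0.47780397,  0.02233325,  1.5564323 , -0.01145663,
        1.10930949, -0.08310678]), 'joint_velocities': array([ 5.39366615e-04,  1.76033379e-03, -6.54859283e-04,  2.02772786e-04,
        5.60405103e-04, -8.61185895e-05,  2.85672986e-04]), 'joint_efforts': array([ 4.22801859e-04, -5.96458340e+01,  1.60803705e+00, -2.81176525e+01,
        1.25099652e-02,  9.60253004e-03,  2.59174544e-05]), 'tool_pos': array([0.19984534, 0.64412519, 0.2303311 ]), 'tcp_rot': array([-3.13977568e+00,  1.71453878e-04,  2.84082541e+00]), 'force': array([ 0.95160664, -0.11752328,  0.07867903]), 'torque': array([-0.01013693, -0.00640352,  0.00416039]), 'grip_width': 0.08560570907335241}
scene {'camera_matrix': array([[492.94581716,   0.        , 323.19280491],
       [  0.        , 492.94581716, 194.08203726],
       [  0.        ,   0.        ,   1.        ]]), 'world_to_cam': array([[ 0.8121802 ,  0.58323571,  0.01412232, -0.45244232],
       [ 0.41068497, -0.55436801, -0.72388809, -0.16481702],
       [-0.41436842,  0.5937274 , -0.68977286,  1.69873066],
       [ 0.        ,  0.        ,  0.        ,  1.        ]])}
side {'camera_matrix': array([[374.23519613,   0.        , 318.26132399],
       [  0.        , 374.23519613, 199.46874177],
       [  0.        ,   0.        ,   1.        ]]), 'world_to_cam': array([[ 0.82155512, -0.57012063,  0.00310809, -0.46606613],
       [-0.34332461, -0.49907513, -0.7956458 ,  0.27022536],
       [ 0.45516525,  0.65259979, -0.60575416,  1.01493347],
       [ 0.        ,  0.        ,  0.        ,  1.        ]])}
```

View pics/scene0.png

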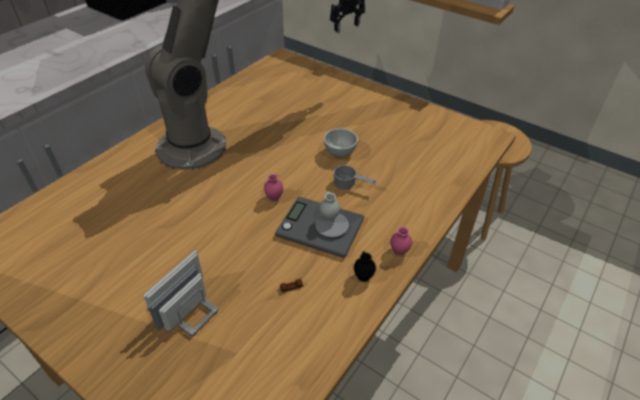

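View pics/side0.png

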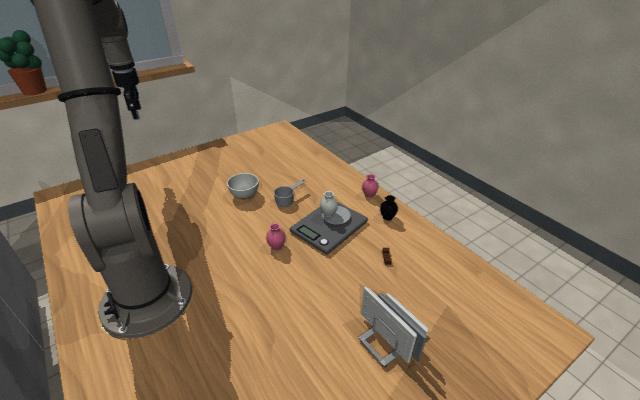

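The white flask stands on the scale at scene (330,207) and side (329,205). The look-alikes are pink at scene (274,188) and (401,242), and black at (365,267). Only the white one stands on the scale, so it fits the description. I'll enlarge it and measure.

```bash
cat > h.py <<'E'
import numpy as np,cv2
from scipy.optimize import least_squares
from bench import arm
def cloud(n,d,m=None):
    m=m or arm.camera_model(n);K=m["camera_matrix"];T=np.linalg.inv(m["world_to_cam"])
    v,u=np.mgrid[:400,:640];x=(u-K[0,2])/K[0,0]*d;y=(v-K[1,2])/K[1,1]*d
    P=np.stack([x,y,d,np.ones_like(d)],-1)@T.T
    P=P[...,:3];P[d<=0]=np.nan;return P
def proj(n,X):
    m=arm.camera_model(n);c=m["world_to_cam"]@np.append(X,1);q=m["camera_matrix"]@c[:3];return q[:2]/q[2]
E
python3 - <<'E'
from h import *
for n,(a,b) in {"scene":(325,215),"side":(330,215)}.items():
    f=np.load(f"pics/{n}0.npz");p,d=f["p"],f["d"]
    P=cloud(n,d)
    c=p[b-50:b+50,a-65:a+65,::-1];cv2.imwrite(f"pics/{n}_crop.png",cv2.resize(c,None,fx=6,fy=6,interpolation=cv2.INTER_CUBIC))
    w=np.zeros(d.shape,bool);w[b-50:b+50,a-65:a+65]=1
    z=P[...,2];h,e=np.histogram(z[w],np.arange(-.01,.13,.003));print(n,[(round(x,3),int(y)) for x,y in zip(e,h) if y])
    q=P[w&(z>.015)&(z<.027)][:,:2]
    # largest
    r=cv2.minAreaRect(q.astype(np.float32)*1000);print("rect",r)
    np.savez(f"pics/{n}P.npz",P=P)
E
```

```text
scene [(np.float64(-0.01), 130), (np.float64(-0.007), 1659), (np.float64(-0.004), 3983), (np.float64(-0.001), 2302), (np.float64(0.002), 359), (np.float64(0.005), 69), (np.float64(0.008), 89), (np.float64(0.011), 140), (np.float64(0.014), 496), (np.float64(0.017), 1152), (np.float64(0.02), 645), (np.float64(0.023), 112), (np.float64(0.026), 92), (np.float64(0.029), 268), (np.float64(0.032), 277), (np.float64(0.035), 92), (np.float64(0.038), 72), (np.float64(0.041), 101), (np.float64(0.044), 63), (np.float64(0.047), 37), (np.float64(0.05), 44), (np.float64(0.053), 36), (np.float64(0.056), 44), (np.float64(0.059), 48), (np.float64(0.062), 53), (np.float64(0.065), 42), (np.float64(0.068), 37), (np.float64(0.071), 34), (np.float64(0.074), 37), (np.float64(0.077), 57), (np.float64(0.08), 84), (np.float64(0.083), 50), (np.float64(0.086), 32), (np.float64(0.089), 32), (np.float64(0.092), 39), (np.float64(0.095), 30), (np.float64(0.098), 16), (np.float64(0.101), 16), (np.float64(0.104), 7), (np.float64(0.107), 13), (np.float64(0.11), 11), (np.float64(0.113), 25), (np.float64(0.116), 18), (np
[... 652 characters left out ...]
p.float64(0.053), 71), (np.float64(0.056), 52), (np.float64(0.059), 78), (np.float64(0.062), 67), (np.float64(0.065), 59), (np.float64(0.068), 48), (np.float64(0.071), 40), (np.float64(0.074), 40), (np.float64(0.077), 47), (np.float64(0.08), 46), (np.float64(0.083), 71), (np.float64(0.086), 53), (np.float64(0.089), 29), (np.float64(0.092), 16), (np.float64(0.095), 24), (np.float64(0.098), 18), (np.float64(0.101), 12), (np.float64(0.104), 15), (np.float64(0.107), 8), (np.float64(0.11), 10), (np.float64(0.113), 12), (np.float64(0.116), 14), (np.float64(0.119), 20), (np.float64(0.122), 1)]
rect ((598.3832397460938, -27.74371337890625), (332.6300964355469, 421.68621826171875), 46.89815902709961)
```

```bash
python3 -c "
import cv2,numpy as np
a=cv2.imread('pics/scene_crop.png');b=cv2.imread('pics/side_crop.png')
cv2.imwrite('pics/both.png',cv2.resize(np.hstack([a,b]),(800,308)))"
```

```text
(no output)
```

View pics/scene_crop.png

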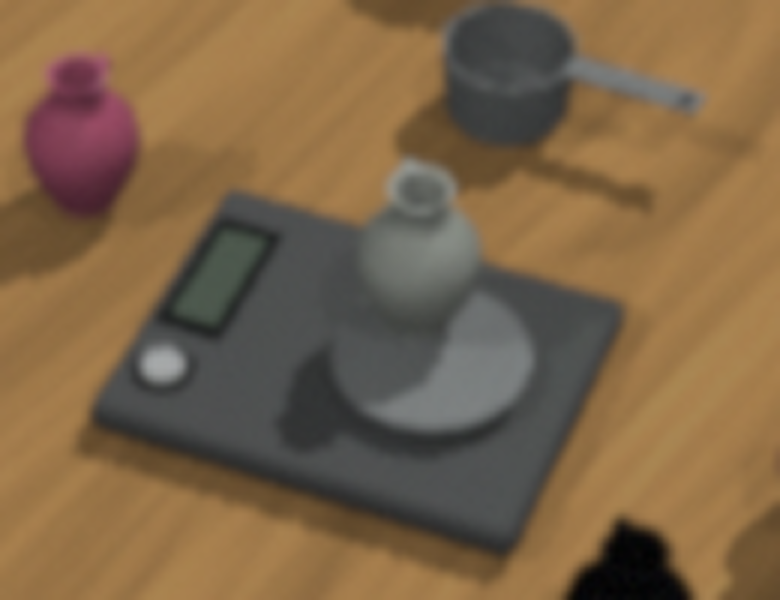

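View pics/side_crop.png

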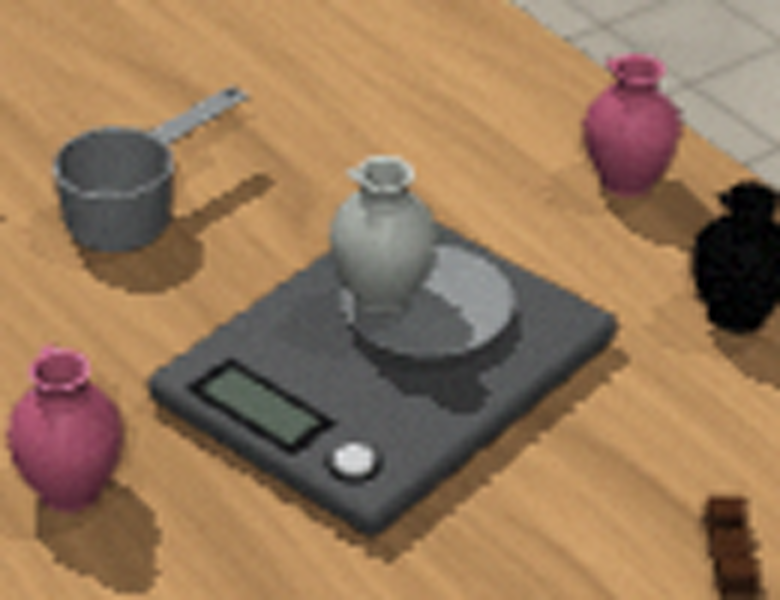

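Confirmed: the white flask stands on the platform towards its left edge, near scene crop (420,250), and the round white button is at scene crop (162,365) and side crop (354,460). Next I'll fit the scale pose and the flask position.

```bash
cat >> h.py <<'E'
def back(n,u,v,z,m=None):
    m=m or arm.camera_model(n);K=m["camera_matrix"];W=m["world_to_cam"];R=W[:3,:3];t=W[:3,3]
    c=-R.T@t;r=R.T@np.array([(u-K[0,2])/K[0,0],(v-K[1,2])/K[1,1],1]);return c+r*(z-c[2])/r[2]
E
python3 - <<'E'
from h import *
off={"scene":(260,165),"side":(265,165)}
pts={"scene":dict(but=(162,363,.026),plat=(433,357,.034),cTL=(235,193,.021),cTR=(620,306,.021),cBR=(507,545,.021),cBL=(97,415,.021),fl=(421,262,.074),lip=(422,188,.118)),
"side":dict(but=(354,459,.026),plat=(430,300,.034),cTL=(152,383,.021),cBL=(372,530,.021),cBR=(616,322,.021),fl=(382,240,.074),lip=(386,174,.118))}
for n in pts:
    for k,(u,v,z) in pts[n].items():
        print(n,k,np.round(back(n,off[n][0]+u/6-.4,off[n][1]+v/6-.4,z)[:2]*1000,1))
# flask axis fit from depth cloud, z 0.06..0.09 etc.
prof=lambda h: np.interp(h,[0,.01,.04,.055,.065,.08,.084],[.017,.02,.03,.024,.0135,.0135,.016])
for n in pts:
    P=np.load(f"pics/{n}P.npz")["P"];a,b=off[n];w=np.zeros((400,640),bool);w[b:b+100,a:a+130]=1
    c0=back(n,off[n][0]+pts[n]["fl"][0]/6,off[n][1]+pts[n]["fl"][1]/6,.074)
    q=P[w];q=q[(np.hypot(q[:,0]-c0[0],q[:,1]-c0[1])<.05)&(q[:,2]>.055)&(q[:,2]<.088)]
    r=least_squares(lambda c:np.hypot(q[:,0]-c[0],q[:,1]-c[1])-.029,c0[:2],loss="soft_l1",f_scale=.002);print(n,"depth flask",r.x*1000,len(q),np.std(r.fun))
E
```

```text
scene but [ 509.6 -113. ]
scene plat [614.9 -39.6]
scene cTL [463.    3.6]
scene cTR [662.2  52.3]
scene cBR [ 701.2 -104.3]
scene cBL [ 502.8 -153.4]
scene fl [596.  -24.3]
scene lip [593.1 -21.2]
side but [ 511.  -110.1]
side plat [614.8 -36.9]
side cTL [458.4   4.4]
side cBL [ 491.8 -152.8]
side cBR [698.6 -99. ]
side fl [593.9 -18.8]
side lip [595.6 -18.6]
scene depth flask [592.79990442 -20.00440864] 183 0.0024562445083659936
side depth flask [595.20962042 -19.14571905] 133 0.002033535412997355
```

{"name": "send_rows", "arguments": {"delta_pos": [[353, -628, 0], [353, -628, 0], [353, -628, 0], [353, -628, 0], [353, -628, 0], [353, -628, 0], [353, -628, 0], [353, -628, 0], [353, -628, 0], [353, -628, 0], [353, -628, 0], [353, -628, 0], [353, -628, 0], [353, -628, 0], [353, -628, 0], [353, -628, 0], [353, -628, 0], [353, -628, 0], [353, -628, 0], [353, -628, 0]], "turn": [-24.7, -24.7, -24.7, -24.7, -24.7, -24.7, -24.7, -24.7, -24.7, -24.7, -24.7, -24.7, -24.7, -24.7, -24.7, -24.7, -24.7, -24.7, -24.7, -24.7], "claw": [0, 0, 0, 0, 0, 0, 0, 0, 0, 0, 0, 0, 0, 0, 0, 0, 0, 0, 0, 0]}}

```text
clock: 1.77
tool_pos: [0.5527, 0.0162, 0.2309]
tcp_rot: [-3.141, -0.001, 2.408]
force: [-0.2, 0.7, 1.0]
grip_width: 0.0001
```

```bash
python3 - <<'E'
from h import *
print(arm.sense())
off={"scene":(260,165),"side":(265,165)}
for n,u,v,z in [("scene",83,140,.04),("side",67,435,.04),("scene",510,75,.023),("side",112,190,.023)]:
    print(n,back(n,off[n][0]+u/6,off[n][1]+v/6,z)*1000)
p,d=arm.snapshot("wrist");cv2.imwrite("pics/w1.png",p[:,:,::-1]);print(arm.camera_model("wrist"))
p,d=arm.snapshot("side");cv2.imwrite("pics/s1.png",p[:,:,::-1])
E
```

```text
{'clock': 1.7667, 'joint_pos': array([-0.5140775 ,  0.29252321,  0.45675166,  1.87444827, -0.15078928,
        1.00936804,  0.84359304]), 'joint_velocities': array([-0.03601727, -0.01261   , -0.03349138,  0.01268828, -0.0023398 ,
        0.00126995, -0.0055279 ]), 'joint_efforts': array([  1.99563235, -41.7379725 ,   5.94100177, -26.65751517,
         0.17818561,  -0.05870357,   0.10264064]), 'tool_pos': array([0.55273052, 0.01616772, 0.23085219]), 'tcp_rot': array([-3.14082433e+00, -7.04223676e-04,  2.40781686e+00]), 'force': array([-0.21915645,  0.72011204,  1.01107621]), 'torque': array([ 0.01526213, -0.002728  ,  0.01447158]), 'grip_width': 8.712239794016725e-05}
scene [392.21302677 -27.58844078  40.        ]
side [391.35218888 -26.07515096  40.        ]
scene [527.88377222 158.26990356  23.        ]
side [527.94472112 161.8072117   23.        ]
{'camera_matrix': array([[309.70691629,   0.        , 321.52477133],
       [  0.        , 309.70691629, 198.02792491],
       [  0.        ,   0.        ,   1.        ]]), 'world_to_cam': array([[ 0.66856271,  0.74365418, -0.00153612, -0.3819516 ],
       [ 0.70459091, -0.63278051,  0.32115492, -0.41948903],
       [ 0.23785617, -0.21579453, -0.94702543,  0.25317502],
       [ 0.        ,  0.        ,  0.        ,  1.        ]])}
```

View pics/w1.png

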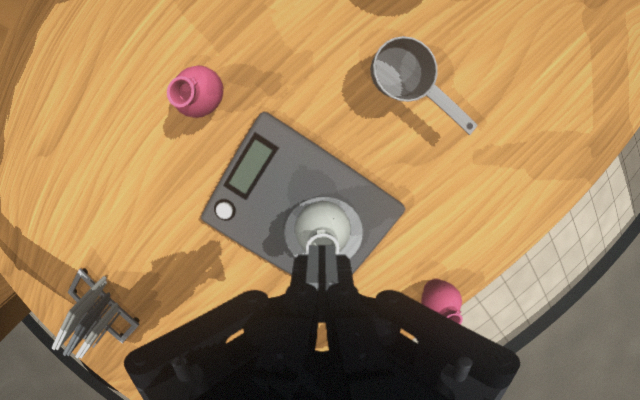

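View pics/s1.png

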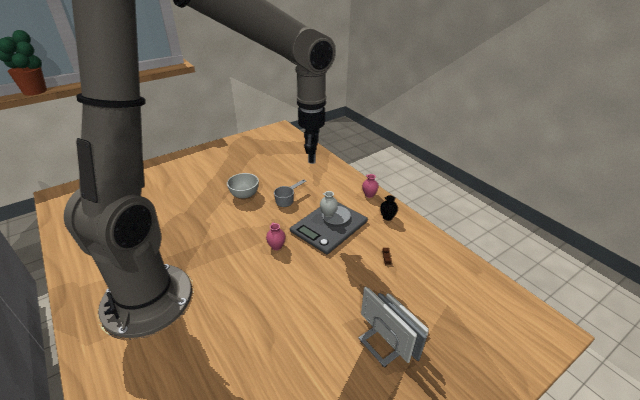

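The wrist view shows the shut fingertips at (322,285), the flask at (324,222) and the button at (225,210). No obstacle is near the descent. I'll descend behind the flask.

{"name": "send_rows", "arguments": {"delta_pos": [[0, 0, -35], [0, 0, -70], [0, 0, -105], [0, 0, -130], [0, 0, -145], [0, 0, -155], [0, 0, -162], [0, 0, -167], [0, 0, -167], [0, 0, -167]], "turn": [0, 0, 0, 0, 0, 0, 0, 0, 0, 0], "claw": [0, 0, 0, 0, 0, 0, 0, 0, 0, 0]}}

```text
clock: 2.7
tool_pos: [0.5535, 0.017, 0.065]
tcp_rot: [3.141, 0.001, 2.41]
force: [0.7, -0.3, -0.6]
grip_width: 0.0003
```

```bash
python3 - <<'E'
from h import *
s=arm.sense();print(s["tool_pos"],s["force"],s["tcp_rot"])
o=[]
for n,(a,b) in {"scene":(325,200),"side":(330,200)}.items():
    p,d=arm.snapshot(n);c=p[b-50:b+50,a-65:a+65,::-1];o.append(cv2.resize(c,None,fx=6,fy=6,interpolation=cv2.INTER_CUBIC)[:, :])
cv2.imwrite("pics/b2.png",cv2.resize(np.vstack(o),None,fx=.5,fy=.5))
p,d=arm.snapshot("wrist");cv2.imwrite("pics/w2.png",p[:,:,::-1])
E
```

```text
[0.55351419 0.01700327 0.06501103] [ 0.70886469 -0.25033761 -0.6410141 ] [3.14054086e+00 6.23159355e-04 2.40999080e+00]
```

View pics/b2.png

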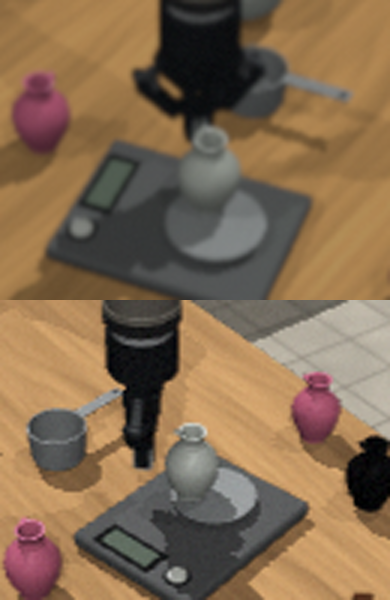

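View pics/w2.png

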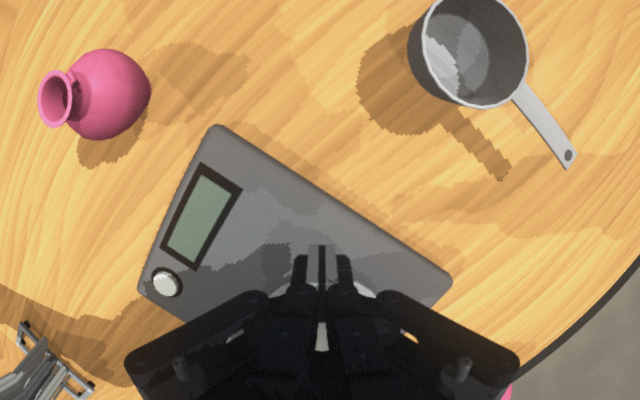

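{"name": "send_rows", "arguments": {"delta_pos": [[2.2, -2.0, 0], [4.5, -4.0, 0], [6.0, -5.3, 0], [7.4, -6.7, 0], [8.2, -7.3, 0], [8.9, -8.0, 0], [9.7, -8.7, 0], [10.4, -9.3, 0], [11.2, -10.0, 0], [11.9, -10.7, 0], [12.6, -11.3, 0], [13.4, -12.0, 0], [14.1, -12.7, 0], [14.9, -13.3, 0], [15.6, -14.0, 0], [16.4, -14.7, 0], [17.1, -15.3, 0], [17.9, -16.0, 0], [18.6, -16.7, 0], [18.6, -16.7, 0]], "turn": [0, 0, 0, 0, 0, 0, 0, 0, 0, 0, 0, 0, 0, 0, 0, 0, 0, 0, 0, 0], "claw": [0, 0, 0, 0, 0, 0, 0, 0, 0, 0, 0, 0, 0, 0, 0, 0, 0, 0, 0, 0]}}

```text
clock: 4.52
tool_pos: [0.5718, -0.0002, 0.0643]
tcp_rot: [3.142, 0.0, 2.409]
force: [-0.0, -0.0, -1.5]
grip_width: -0.0004
```

```bash
cat > look.py <<'E'
from h import *
import sys
tag=sys.argv[1]
s=arm.sense();print(s["clock"],s["tool_pos"],s["force"])
o=[]
for n,(a,b) in {"scene":(325,215),"side":(330,215)}.items():
    p,d=arm.snapshot(n);c=p[b-40:b+40,a-50:a+50,::-1];o.append(cv2.resize(c,None,fx=8,fy=8,interpolation=cv2.INTER_CUBIC)); np.savez(f"pics/{n}_{tag}.npz",p=p,d=d)
    cv2.imwrite(f"pics/{n}_{tag}.png",o[-1])
    P=cloud(n,d);c0=np.array([.605,-.03])
    for it in range(3):
        q=P.reshape(-1,3);g=p.reshape(-1,3).astype(int)
        q_=q[(np.hypot(q[:,0]-c0[0],q[:,1]-c0[1])<.042)&(q[:,2]>.055)&(q[:,2]<.088)&(g.min(1)>75)]
        r=least_squares(lambda c:np.hypot(q_[:,0]-c[0],q_[:,1]-c[1])-.029,c0[:2],loss="soft_l1",f_scale=.002);c0=r.x
    print(n,"depth flask",np.round(r.x*1000,1),len(q_),np.std(r.fun))
E
python3 look.py a; cat pics/scene_a.png >/dev/null
```

```text
4.5167 [ 5.71809209e-01 -2.22418390e-04  6.43411965e-02] [-0.04624882 -0.02682944 -1.46836372]
scene depth flask [602.3 -27.7] 181 0.0027273782142283372
side depth flask [604.9 -26.4] 136 0.002274830957066687
```

View pics/scene_a.png

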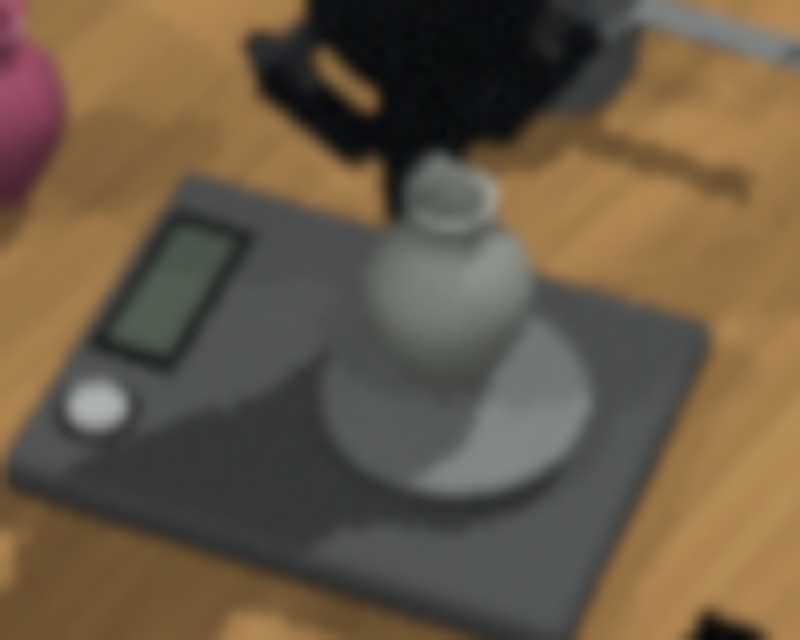

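View pics/side_a.png

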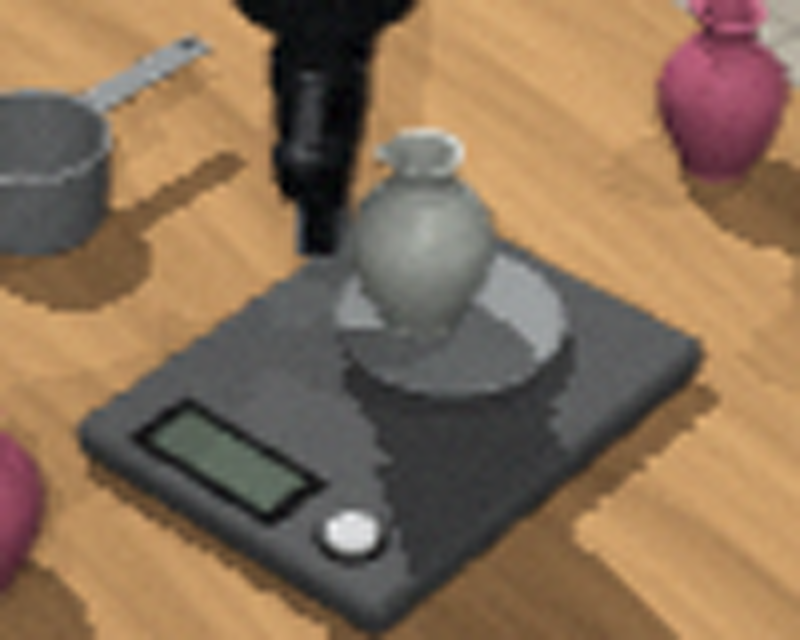

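The flask slid upright about 12 mm in the right direction, with the tip at side (318,250) touching its belly. I'll continue slowly.

{"name": "send_rows", "arguments": {"delta_pos": [[0.7, -0.7, 0], [1.4, -1.4, 0], [2.1, -2.1, 0], [2.8, -2.8, 0], [3.6, -3.5, 0], [4.3, -4.2, 0], [5.0, -4.9, 0], [5.7, -5.6, 0], [6.4, -6.3, 0], [7.1, -7.0, 0], [7.8, -7.7, 0], [8.5, -8.4, 0], [9.2, -9.1, 0], [9.2, -9.1, 0]], "turn": [0, 0, 0, 0, 0, 0, 0, 0, 0, 0, 0, 0, 0, 0], "claw": [0, 0, 0, 0, 0, 0, 0, 0, 0, 0, 0, 0, 0, 0]}}

```text
clock: 5.78
tool_pos: [0.581, -0.0093, 0.0643]
tcp_rot: [3.141, 0.0, 2.409]
force: [-0.2, -0.3, 1.1]
grip_width: -0.0001
```

```bash
python3 look.py b
```

```text
5.7833 [ 0.58102831 -0.00930635  0.06433978] [-0.22144548 -0.29733048  1.13440695]
scene depth flask [612.2 -35.7] 176 0.0025496153577001185
side depth flask [615.  -34.1] 137 0.002017043197301938
```

View pics/scene_b.png

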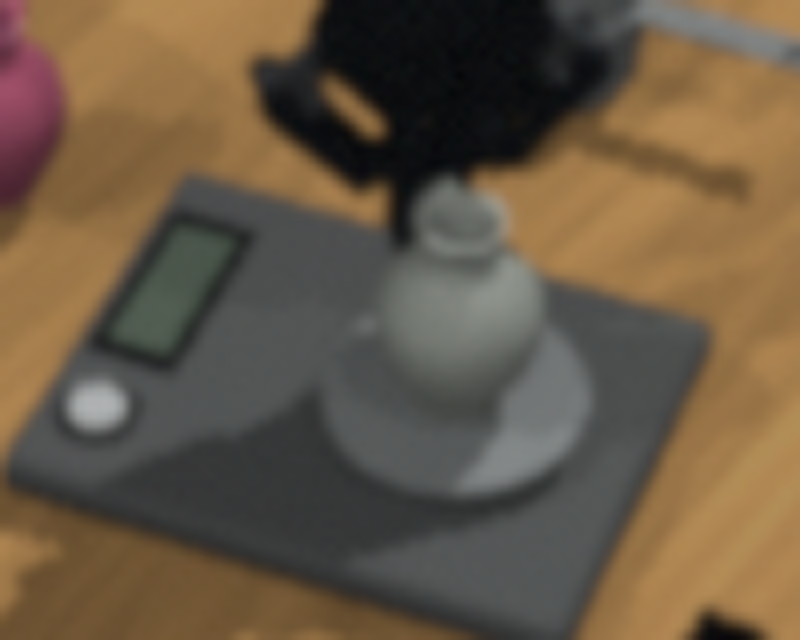

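View pics/side_b.png

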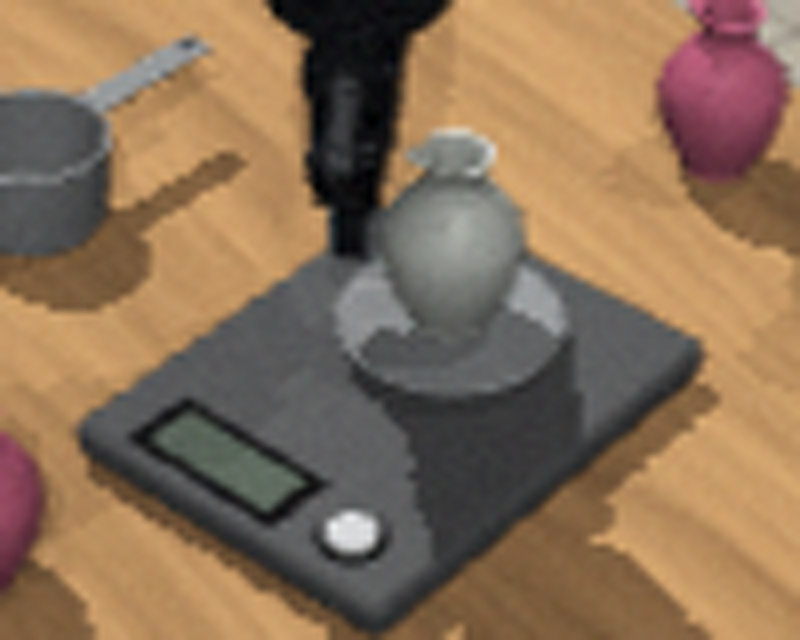

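{"name": "send_rows", "arguments": {"delta_pos": [[-3, 2.7, 0], [-9, 8, 0], [-16, 14, 0], [-22, 20, 0], [-30, 27, 20], [-40, 36, 50], [-45, 45, 85], [-45, 45, 120], [-45, 45, 145], [-45, 45, 145], [-45, 45, 145], [-45, 45, 145]], "turn": [0, 0, 0, 0, 0, 0, 0, 0, 0, 0, 0, 0], "claw": [0, 0, 0, 0, 0, 0, 0, 0, 0, 0, 0, 0]}}

```text
clock: 6.88
tool_pos: [0.5348, 0.0365, 0.2086]
tcp_rot: [-3.141, -0.001, 2.41]
force: [1.2, 0.2, -0.4]
grip_width: 0.0002
```

```bash
python3 look.py c; python3 - <<'E'
from h import *
m=arm.camera_model("wrist");np.save("pics/w3m.npy",m,allow_pickle=True)
p,d=arm.snapshot("wrist");np.savez("pics/w3.npz",p=p,d=d);cv2.imwrite("pics/w3.png",p[:,:,::-1])
E
```

```text
6.8833 [0.53476282 0.03645733 0.20856171] [ 1.1977193   0.15618769 -0.35720988]
scene depth flask [612.  -35.3] 178 0.002889098293591976
side depth flask [615.4 -34.6] 127 0.001991850073087692
```

View pics/scene_c.png

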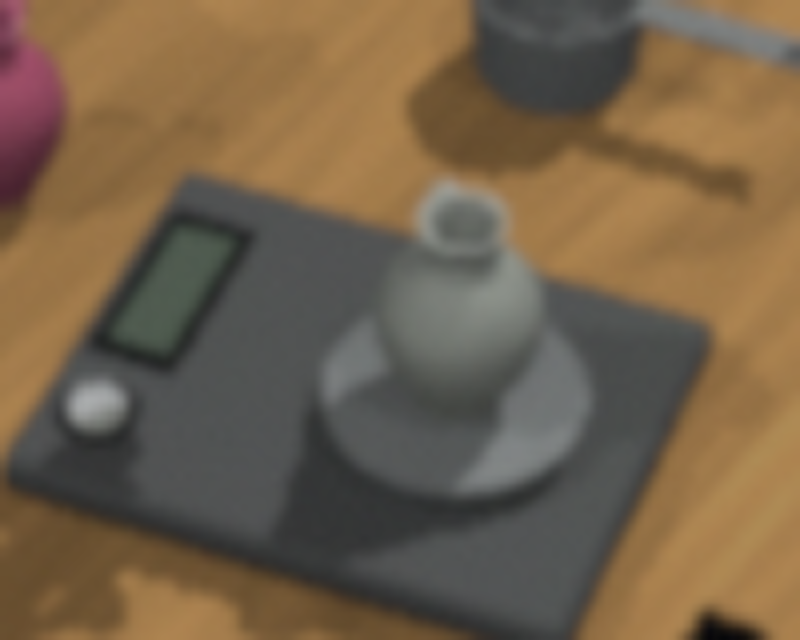

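View pics/side_c.png

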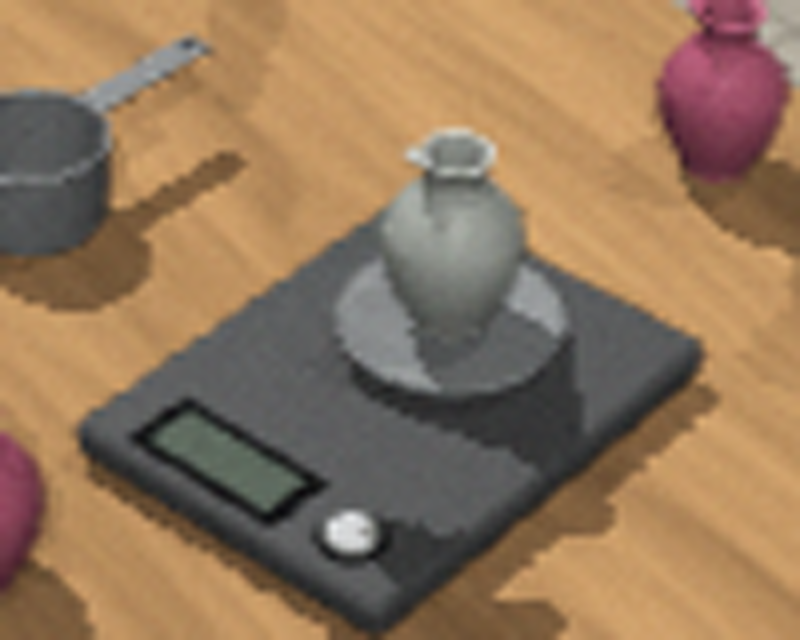

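View pics/w3.png

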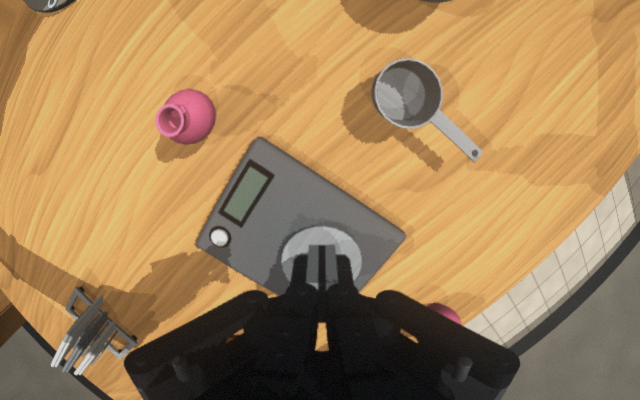

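The wrist view is blocked by the fingers, with the platform at (322,258). I'll move past it so that the wrist camera looks onto the platform freely.

{"name": "send_rows", "arguments": {"delta_pos": [[0, 0, 20], [0, 0, 40], [20, -18, 40], [45, -41, 40], [70, -64, 40], [95, -87, 40], [120, -109, 40], [140, -128, 40], [140, -128, 40], [140, -128, 40], [140, -128, 40]], "turn": [0, 0, 0, 0, 0, 0, 0, 0, 0, 0, 0], "claw": [0, 0, 0, 0, 0, 0, 0, 0, 0, 0, 0]}}

```text
clock: 7.95
tool_pos: [0.675, -0.0916, 0.2478]
tcp_rot: [-3.14, -0.002, 2.41]
force: [0.2, 1.1, 0.2]
grip_width: -0.0003
```

```bash
python3 - <<'E'
from h import *
print(arm.sense()["tool_pos"],arm.sense()["clock"])
m=arm.camera_model("wrist");np.save("pics/w4m.npy",m,allow_pickle=True)
p,d=arm.snapshot("wrist");np.savez("pics/w4.npz",p=p,d=d);cv2.imwrite("pics/w4.png",p[:,:,::-1])
W=m["world_to_cam"];print("campos",-W[:3,:3].T@W[:3,3])
def wp(X):
    c=W@np.append(X,1);th=np.arctan2(np.hypot(c[0],c[1]),c[2]);a=np.arctan2(c[1],c[0]);K=m["camera_matrix"];return K[:2,2]+K[0,0]*th*np.array([np.cos(a),np.sin(a)])
print(wp([.615,-.038,.034]))
u,v=map(int,wp([.615,-.038,.06]))
y0=max(v-60,0);x0=u-75;print("crop",x0,y0)
cv2.imwrite("pics/w4c.png",cv2.resize(p[y0:y0+110,x0:x0+150,::-1],None,fx=5,fy=5,interpolation=cv2.INTER_CUBIC))
E
```

```text
[ 0.67499696 -0.09159199  0.24780571] 7.95
campos [ 0.6135477  -0.03591468  0.39097441]
[321.78272306  99.23813047]
crop 246 39
```

View pics/w4c.png

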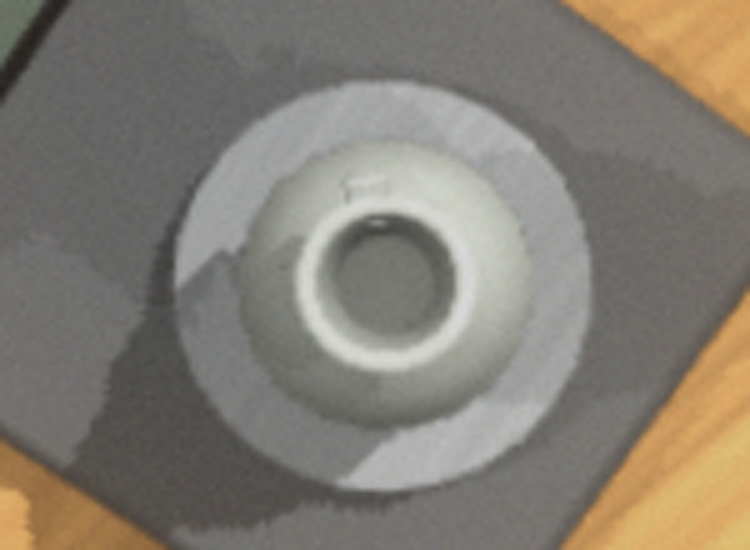

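The wrist view now looks straight down. In the crop the platform centre is at about (383,286), the belly at (385,283.5) and the lip at (385,283). I'll convert these to millimetres.

```bash
cat > wr.py <<'E'
import numpy as np
def wback(m,u,v,z):
    K=m["camera_matrix"];W=m["world_to_cam"];R=W[:3,:3];c=-R.T@W[:3,3]
    x,y=u-K[0,2],v-K[1,2];r=np.hypot(x,y);th=r/K[0,0];a=np.arctan2(y,x)
    d=R.T@np.array([np.sin(th)*np.cos(a),np.sin(th)*np.sin(a),np.cos(th)]);return c+d*(z-c[2])/d[2]
E
python3 - <<'E'
import numpy as np
from wr import *
from scipy.optimize import least_squares
m=np.load("pics/w4m.npy",allow_pickle=True).item()
def cen(pts,z):
    q=np.array([wback(m,246+(u+.5)/5-.5,39+(v+.5)/5-.5,z)[:2] for u,v in pts])*1000
    r=least_squares(lambda p:np.hypot(q[:,0]-p[0],q[:,1]-p[1])-p[2],[614,-37,40]);return np.round(r.x,1),np.round(r.fun,1)
print(cen([(175,286),(591,286),(383,80),(383,492)],.034))
print(cen([(240,283),(530,283),(385,140),(385,427)],.076))
print(cen([(295,283),(475,283),(385,197),(385,370)],.118))
p=np.load("pics/w4.npz")["p"].astype(int)
# subpixel edges of platform & belly along radial lines
import cv2
g=cv2.GaussianBlur(p.mean(2).astype(np.float32),(0,0),.7)
E
```

```text
(array([612.4, -35. ,  47.6]), array([-0.2, -0.2,  0.2,  0.2]))
(array([612.4, -34.5,  29.2]), array([-0.1, -0.1,  0.1,  0.1]))
(array([612.5, -34.7,  15.4]), array([ 0.2,  0.2, -0.2, -0.2]))
```

The wrist view puts the flask within about 0.5 mm of the platform's middle, so no further tap is needed. Next I'll find the button in the same picture.

```bash
python3 - <<'E'
import numpy as np,cv2
from wr import *
m=np.load("pics/w4m.npy",allow_pickle=True).item();p=np.load("pics/w4.npz")["p"]
W=m["world_to_cam"]
c=W@np.array([.510,-.111,.026,1]);th=np.arctan2(np.hypot(c[0],c[1]),c[2]);a=np.arctan2(c[1],c[0]);K=m["camera_matrix"];u,v=K[:2,2]+K[0,0]*th*np.array([np.cos(a),np.sin(a)])
u,v=int(u),int(v);print(u,v)
x0,y0=u-30,max(v-25,0);s=p[y0:y0+50,x0:x0+60]
b=(s.min(2)>135).astype(np.uint8);n,l,st,ce=cv2.connectedComponentsWithStats(b);print(st,ce)
for i in range(1,n):
    if st[i,4]>40: print(wback(m,x0+ce[i][0],y0+ce[i][1],.026)*1000)
cv2.imwrite("pics/but.png",cv2.resize(s[:,:,::-1],None,fx=8,fy=8,interpolation=cv2.INTER_CUBIC))
E
```

```text
217 78
[[   0    0   60   50 2774]
 [  23   16   17   18  226]] [[29.37887527 24.50720981]
 [30.98672566 24.41150442]]
[ 508.92510038 -109.34188111   26.        ]
```

View pics/but.png

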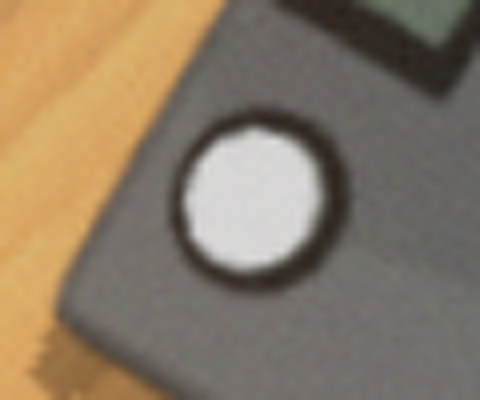

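The button is the white disc in the dark ring, at wrist (218,78). Its position is about (509.5,-110.3) mm, and the side and scene views agree within 2 mm.

{"name": "send_rows", "arguments": {"delta_pos": [[-30, -3.3, 0], [-65, -7.2, 0], [-100, -11, 0], [-135, -15, 0], [-155, -17.2, 0], [-165.5, -18.3, 0], [-165.5, -18.3, -30], [-165.5, -18.3, -65], [-165.5, -18.3, -100], [-165.5, -18.3, -135], [-165.5, -18.3, -165], [-165.5, -18.3, -185], [-165.5, -18.3, -200], [-165.5, -18.3, -208], [-165.5, -18.3, -210], [-165.5, -18.3, -210], [-165.5, -18.3, -210]], "turn": [0, 0, 0, 0, 0, 0, 0, 0, 0, 0, 0, 0, 0, 0, 0, 0, 0], "claw": [0, 0, 0, 0, 0, 0, 0, 0, 0, 0, 0, 0, 0, 0, 0, 0, 0]}}

```text
clock: 9.42
tool_pos: [0.5112, -0.1102, 0.0402]
tcp_rot: [3.14, 0.001, 2.41]
force: [-0.8, -0.3, -0.2]
grip_width: 0.0001
```

```bash
python3 look.py d; python3 - <<'E'
import cv2
a=cv2.imread('pics/scene_d.png');b=cv2.imread('pics/side_d.png')
cv2.imwrite('pics/d.png',cv2.resize(cv2.hconcat([a[:, :400],b[:,200:600]]),None,fx=.9,fy=.9))
E
```

```text
9.4167 [ 0.51118974 -0.11020675  0.04016082] [-0.7702967  -0.34388399 -0.19702265]
scene depth flask [612.1 -35.4] 168 0.0026645268052231928
side depth flask [615.6 -34.2] 80 0.002014849503882386
```

View pics/d.png

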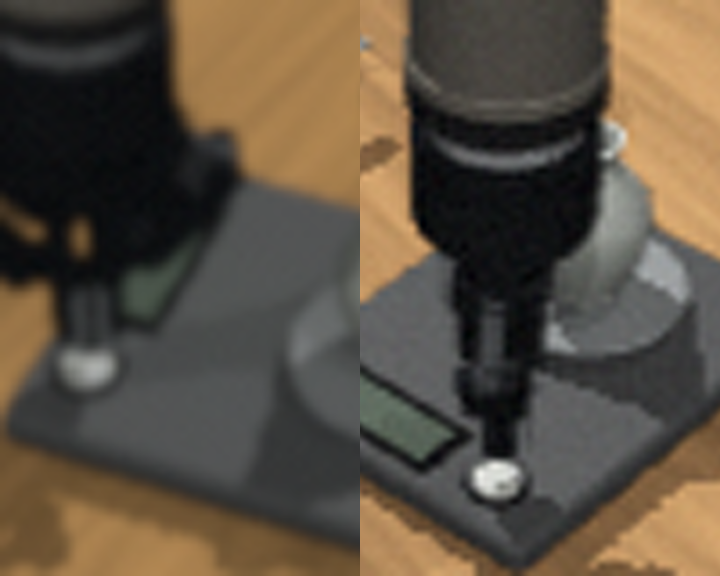

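The tip is directly above the button, at side half (497,470). Now pressing down.

{"name": "send_rows", "arguments": {"delta_pos": [[-1, 0, -5], [-1, 0, -9], [-1, 0, -11], [-1, 0, -12], [-1, 0, -13], [-1, 0, -14], [-1, 0, -15], [-1, 0, -16], [-1, 0, -16.7], [-1, 0, -17.3], [-1, 0, -18], [-1, 0, -18], [-1, 0, -18], [-1, 0, -18]], "turn": [0, 0, 0, 0, 0, 0, 0, 0, 0, 0, 0, 0, 0, 0], "claw": [0, 0, 0, 0, 0, 0, 0, 0, 0, 0, 0, 0, 0, 0]}}

```text
clock: 10.68
tool_pos: [0.5092, -0.1104, 0.0223]
tcp_rot: [3.141, -0.001, 2.409]
force: [-4.9, 1.8, 15.0]
grip_width: 0.0002
```

15 N at tip height 22.3 mm means the button is bottomed. Releasing and moving clear.

{"name": "send_rows", "arguments": {"delta_pos": [[0, 0, 2], [0, 0, 5], [0, 0, 10], [0, 0, 25], [0, 0, 55], [0, 0, 90], [0, 0, 125], [0, 0, 160], [0, 0, 195], [0, 0, 225], [50, -5, 225], [90, -10, 225], [130, -15, 225], [166, 18, 225], [166, 18, 225], [166, 18, 225], [166, 18, 225]], "turn": [0, 0, 0, 0, 0, 0, 0, 0, 0, 0, 0, 0, 0, 0, 0, 0, 0], "claw": [0, 0, 0, 0, 0, 0, 0, 0, 0, 0, 0, 0, 0, 0, 0, 0, 0]}}

```text
clock: 12.1
tool_pos: [0.6754, -0.0919, 0.2456]
tcp_rot: [-3.14, -0.0, 2.411]
force: [0.1, -0.1, 0.2]
grip_width: -0.0
```

```bash
python3 look.py e; python3 - <<'E'
from h import *
from wr import *
m=arm.camera_model("wrist");np.save("pics/w5m.npy",m,allow_pickle=True)
p,d=arm.snapshot("wrist");cv2.imwrite("pics/w5.png",p[:,:,::-1])
cv2.imwrite("pics/w5c.png",cv2.resize(p[30:140,246:396,::-1],None,fx=5,fy=5,interpolation=cv2.INTER_CUBIC))
E
```

```text
12.1 [ 0.67535808 -0.09188645  0.24564914] [ 0.1310942  -0.08960337  0.21343446]
scene depth flask [612.1 -35.7] 175 0.00260921791757427
side depth flask [615.2 -34.3] 133 0.0020646721774732267
```

View pics/w5c.png

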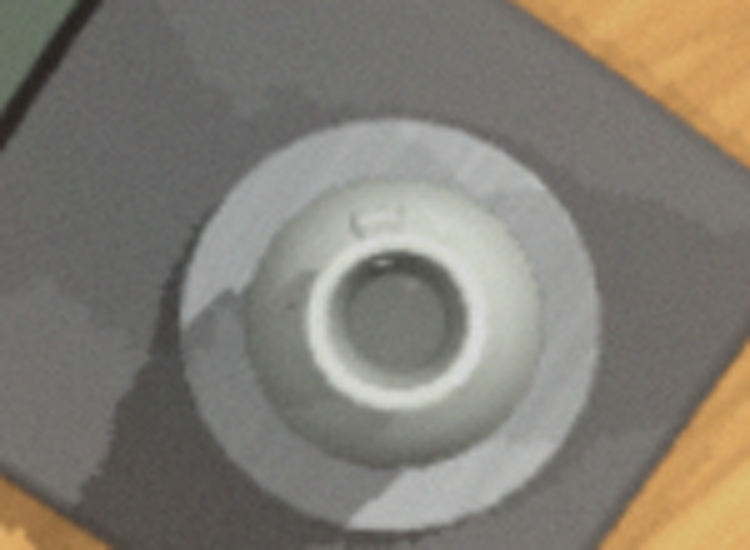

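View pics/side_e.png

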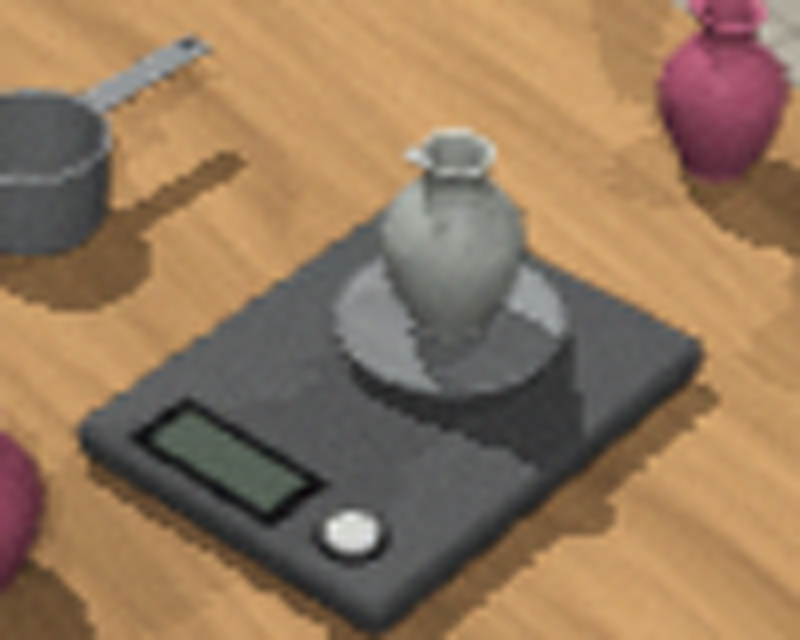

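The flask stands upright, with its belly centre at crop (394,323) and the platform centre at crop (390,325), which is under 1 mm apart. The button is back up at side crop (352,532), and the arm is clear. Handing in.

```bash
python3 -c "
from bench import arm
print(arm.sign_off())"
```

```text
the job is handed in; nothing more can be done
None
```

The flask now stands upright in the middle of the scale's platform, and the tare button has been pressed right down and released. I handed in the job about 12 s into the 54 s allowed.

- **Flask:** I moved it with two slow pushes of the shut fingertips at belly height, about 24 mm in all. It slid upright and was neither gripped nor lifted.
- **Tare button:** With the fingertips I pressed it until it stopped, at a tip height of 22.3 mm with about 15 N, and then moved the arm clear.
- **Last checks:** Looking straight down, the wrist camera put the flask under 1 mm from the middle. The flask did not move between the pushes and the end, and the button was back up in the side view.
- **Disagreement:** My rough estimates from the scene and side cameras put the flask about 2.5–5 mm off-centre. I had only estimated the platform's ellipse by eye in those two views, so I trusted the straight-down view.

The rice bowl, measuring cup, chopstick rest, lid rack and look-alike flasks were not touched. I did not measure their positions again at the end.

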